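# Feel for the hidden index hole and seat the locating pin

### The arm

A 6-joint arm with a two-finger parallel gripper is mounted at the origin on a cart in front of the work surface, level with it; the furniture and walls round the work are solid. World frame = base frame: x ahead of the robot, y to its left, z up, the work surface at z = 0. Lengths are in m, angles in rad, forces in N, time in s.
With the tool pointing down it reaches from about 0.25 to 0.775 m from the base axis. Payload 8.9 kg.
Tool frame: the origin (TCP) lies at the very end of the fingers, on their centre line; the grasp point (between the pads) lies 19 mm behind it; y points along the fingers, x is the direction in which the jaws open and shut, and the axes are right-handed (so a half turn about y gives the same grasp; the last joint's range is limited). The gripper opens to 85 mm and grips with 20 to 120 N. Pads are 22 mm wide; open, the fingers measure 114 mm over their backs; the gripper's body (76 mm by 85 mm) begins 54 mm behind the grasp point. The pads swing forward as they close: fully open they stand 13 mm farther back than shut.
Start: joints at [-1.362, 0.291, -0.153, 1.127, 0, 1.431], TCP at [0.179, -0.494, 0.231] pointing down, gripper open.
Joint ranges: [-2.52, 2.52], [-0.91, 1.74], [-1.3, 1.37], [-1.96, 2.02], [-1.52, 1.47], [-3.14, 3.14]. Speed limits (rad/s): [2.22, 2.22, 2.79, 3.14, 3.14, 3.14].

### API

Orientations are given as [roll, pitch, yaw] about the fixed x, y, z axes, in that order (R = Rz(yaw) Ry(pitch) Rx(roll)).
In Python, from workcell import bot gives the robot as it stands.
- The arm moves only by the shell command python3 -m pendant 'ROWS'. ROWS is JSON, one flat list of numbers, 5 for each row, row after row: the opening, from 0 (shut) to 1 (fully open), then the shift along the tool's x, y, z scaled (see below), then the turn about the tool's y scaled (see below). In form: [hand, x, y, z, turn, hand, x, y, z, turn, ...]. A call has 1 to 20 rows; each row shifts and turns the commanded pose from where the row before left it, along the tool's axes as they then stand; what a row does not reach is not made up. The controller multiplies each number of a shift by 0.04 m and each number of a turn by 0.5 rad. A row lasts 1/8 s, in which the tool goes at most 62.5 mm and 10.7 degrees, less where a joint would pass 70% of its speed; a pose out of reach is approached as far as the arm can. A call with a number of a shift or a turn outside -1 to 1 is refused whole. A call with a gripper value outside its range is refused whole. The fingers move at their own pace and stop on an object; the grip force is fixed at half the most. Time passes only in rows, so rows that do not move let the fingers close. It gives the time, the measured TCP pose, the force and the opening at its end, in the units of the state.
- bot.get_obs(): the state, without advancing time (a new reading comes with each control period).
- bot.camera(name): name is "scene" or "top" or "wrist"; returns the picture (420x560x3 uint8, red, green, blue); there is no depth.
- bot.camera_info(name): a dict with "fx", "fy", "cx", "cy" (pixels), "k1" (the pictures are not rectified: a ray, as slopes to the right and down, at radius r is drawn at 1 + k1 r^2 times it, then the intrinsics apply), "rvec" (rotation vector, rad) and "tvec" (3), from world to camera coordinates, as OpenCV has them. Camera axes: x right, y down, z forward; pixel columns grow to the right and rows downward; lengths in m; the calibration is good to about 2 mm. A picture is of the moment at which its call begins: read the wrist's pose just before it. camera_info takes no time and is no camera call; for the wrist camera it gives the pose at the moment of the call.
- bot.finish_job(): hands the job in, once; it reports no verdict.
The state is a dict: "time_s": time; "joints": joint angles; "qd": joint speeds; "joint_efforts": joint torques, N m; "ee_pos": TCP position; "tcp_rot": TCP orientation; "contact_force": force on the tool from outside, world axes, zero at the start; "ft_torque": the same for the moment, N m; "finger_gap": opening from 0.0 (shut) to 1.0 (fully open).
Only numpy, scipy, OpenCV 4.12 (cv2) and the standard library are available. Lean on these libraries where they do the work, as an engineer would, in place of code of your own. Each camera call takes 0.05 s, during which the arm holds its last target.

### The job

Lock the valve-body fixture: draw the red-handled locating pin out of the black pin block, put its tip into the guide slot in the fixture's grey cover, and slide it lightly along the slot floor until you feel it drop into the blind hole hidden somewhere along the slot. Then push it gently home until its collar sits flush on the cover, upright, and let go. Never force the pin against the fixture, and leave the drum cup, bearing race and tape roll where they are.

Things in the scene. Friction and masses are not known exactly. Their poses are not given: they have to be found in the camera images.
- pin_head (a point): Centre of the pin's red plastic handle, an upright square bar 18 x 18 x 44 mm; x and y square to its flat sides, z up along the pin. Grasp it across two flats, 4 mm or so above this point, clear of the steel collar below (22 mm across, from 22 to 26 mm below this point).
- pin_tip (a point): Centre of the flat end of the pin's round steel shank (12 mm across, 25 mm long, end bevelled 1.5 mm), 51 mm straight below the handle's centre, 25 mm below the underside of the collar; z points up to the handle.
- locating_pin: The locating pin as a whole, 74 mm long, about 0.12 kg; origin at the middle of its tip end, z up along the pin to the handle.
- pin_block: Fixed black plastic block, 64 x 64 x 34 mm, origin at the centre of its underside, z up. The pin stands in a 14 mm hole in the middle of its top, its collar resting on the block; it lifts straight out and is clear after 27 mm.
- slot (a point): Centre of the guide slot's mouth, level with the top of the grey cover (90 x 224 mm), 32 mm above the bench. The slot runs along this frame's y; z is up. It is 14 mm wide, 90 mm long (45 mm each way) and 12 mm deep, its mouth bevelled 2 mm. Fully home the pin's collar rests on the cover, its tip 25 mm below this point.
- slot_floor (a point): Middle of the slot's flat, dark, level steel floor, 12 mm below the slot's mouth, same axes. One blind hole (14 mm across, 14 mm deep, rim bevelled 1 mm) lies on the centre line anywhere from 30 mm to one side to 30 mm to the other of this point along y: different each time, not measured. Over it the support under the tip vanishes; elsewhere the floor is plain.
- fixture: The fixed assembly fixture, 195 x 224 mm; origin on the bench below the slot's middle, axes as the slot's. All rigid: over 40 N between pin and fixture damages it; 4 to 8 N is enough to feel with. On its +x side, 54 mm or more from the slot's centre line, a pale valve body half and two dark clamps stand up to 40 mm above the bench.
- drum_cup: Loose bystander: bright turned metal cup, 70 mm across, 34 mm tall, open on top; origin at the centre of its underside.
- bearing_race: Loose bystander: grey steel bearing race, a ring 72 mm across, 18 mm tall; origin at the centre of its underside.
- tape_roll: Loose bystander: black roll of tape, 64 mm across, 19 mm tall; origin at the centre of its underside.
Things that resemble listed ones, but are neither listed nor needed, are in the scene too. There is more than one size of the locating_pin; the job needs the smallest.

How it is judged:
By the outcome, as a careful person would: the job done as asked, in the order asked, and still so for the second after the job is handed in, with the robot touching nothing.
It also fails if it takes over 67 s, if anything falls off the work surface, if the arm or the gripper's body presses on something with over 40 N, if the wrist force passes 120 N, or if a joint passes its speed limit or range.

## Working session

There is one attempt and no reset: what is moved stays moved. The work goes in short steps, Python scripts to look and compute and a shell command to move; the robot and the scene stay as the last step left them, time stands still between calls to the robot, and variables do not carry over. Pictures are saved under pics/ and viewed, and the job is handed in when it is done.

```bash
mkdir -p pics; ls; cat > h.py <<'E'
import numpy as np,cv2
from workcell import bot
def save(n,f):
    im=bot.camera(n); cv2.imwrite('pics/'+f,im[:,:,::-1]); return im
def ray(info,u,v):
    x=(u-info['cx'])/info['fx'];y=(v-info['cy'])/info['fy']
    a,b=x,y
    for _ in range(30):
        r2=a*a+b*b; s=1+info['k1']*r2; a,b=x/s,y/s
    R=cv2.Rodrigues(np.array(info['rvec'],float))[0];t=np.array(info['tvec'],float)
    return -R.T@t, R.T@np.array([a,b,1])
def pt(info,u,v,z):
    c,d=ray(info,u,v); return c+d*(z-c[2])/d[2]
def proj(info,p):
    R=cv2.Rodrigues(np.array(info['rvec'],float))[0];q=R@np.array(p)+np.array(info['tvec'],float)
    a,b=q[0]/q[2],q[1]/q[2];s=1+info['k1']*(a*a+b*b)
    return np.array([info['fx']*a*s+info['cx'],info['fy']*b*s+info['cy']])
E
python3 - <<'E'
from h import *
print(bot.get_obs())
for n in ['scene','top','wrist']:
    i=bot.camera_info(n);print(n,i); save(n,n+'0.png')
E
```

```text
pics
{'time_s': 0.0, 'joints': array([-1.36230334e+00,  2.91261022e-01, -1.54099344e-01,  1.12671538e+00,
        3.38702320e-06,  1.43148634e+00]), 'qd': array([ 2.52970907e-03,  1.06092094e-03,  5.33660710e-04,  1.15503687e-03,
       -9.22284998e-04, -9.25122778e-05]), 'joint_efforts': array([ 2.09508769e-03, -5.37149119e+01,  3.31367111e+01,  1.61717174e-02,
        2.71767631e-04,  5.40050820e-06]), 'ee_pos': array([ 0.17884734, -0.49314076,  0.23075239]), 'tcp_rot': array([-1.57061531e+00,  1.26655510e-03, -1.22299324e+00]), 'contact_force': array([ 0.06894735, -0.9185205 ,  0.14285059]), 'ft_torque': array([ 0.02997111, -0.02719366, -0.06674305]), 'finger_gap': 0.9978094573437466}
scene {'fx': 472.749419803436, 'fy': 472.749419803436, 'cx': 283.82340346545396, 'cy': 211.0289580322536, 'k1': -0.16228237685869773, 'rvec': array([ 0.69727104, -2.46505728,  1.33300639]), 'tvec': array([0.46580294, 0.18868799, 1.10203238])}
top {'fx': 397.5716587838232, 'fy': 397.5716587838232, 'cx': 284.5996004188502, 'cy': 204.40960804161787, 'k1': -0.09066877999473517, 'rvec': array([ 2.19797601, -2.13974447,  0.13382557]), 'tvec': array([0.03098485, 0.53504281, 0.94057992])}
wrist {'fx': 298.2856086480464, 'fy': 298.2856086480464, 'cx': 280.5716453691273, 'cy': 203.05576037648297, 'k1': 0.01806896838352874, 'rvec': array([-2.3620121 ,  1.65541945,  0.25412745]), 'tvec': array([-0.52328887, -0.03882894,  0.37941978])}
```

View pics/scene0.png

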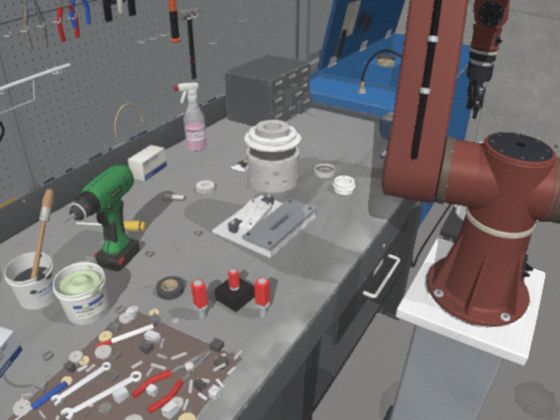

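View pics/top0.png

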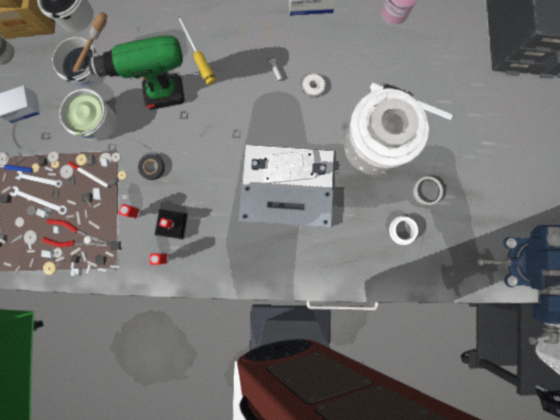

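View pics/wrist0.png

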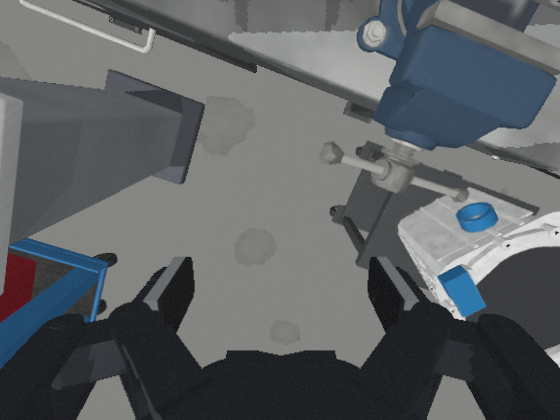

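Scene shows the pin in the black block (235,280), two free-standing pins at (200,295) and (262,292), and the fixture at (270,222). In the top view the block is at about (170,223) and the slot at (288,206). I'll measure these.

```bash
python3 - <<'E'
from h import *
a=cv2.imread('pics/top0.png'); cv2.imwrite('pics/tA.png',cv2.resize(a[190:280,100:220],None,fx=6,fy=6,interpolation=2))
cv2.imwrite('pics/tB.png',cv2.resize(a[135:235,230:345],None,fx=6,fy=6,interpolation=2))
s=cv2.imread('pics/scene0.png');cv2.imwrite('pics/sA.png',cv2.resize(s[255:330,170:290],None,fx=6,fy=6,interpolation=2))
i=bot.camera_info('top')
print(pt(i,165,223,.078),pt(i,290,206,.032),pt(i,268,205,.032),pt(i,305,207,.032),ray(i,0,0)[0])
E
```

```text
[0.47761313 0.32172784 0.078     ] [0.53023219 0.03211454 0.032     ] [0.53120545 0.08570546 0.032     ] [ 0.52878784 -0.00447429  0.032     ] [0.42546217 0.05481576 0.99393089]
```

View pics/tA.png

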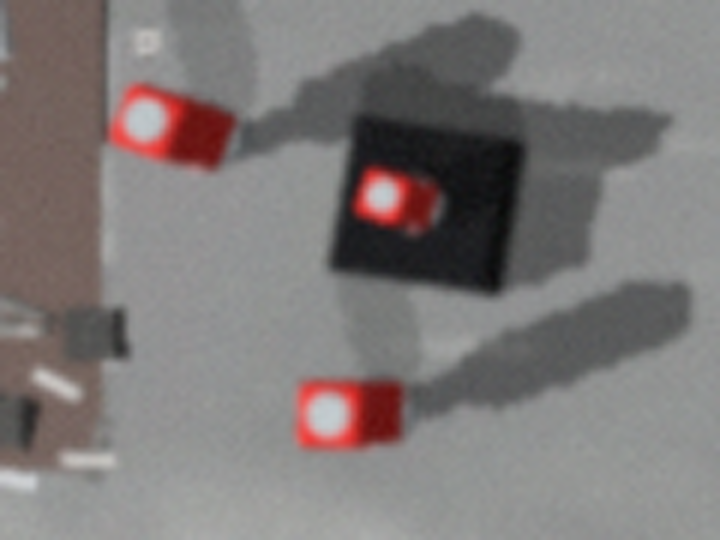

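View pics/tB.png

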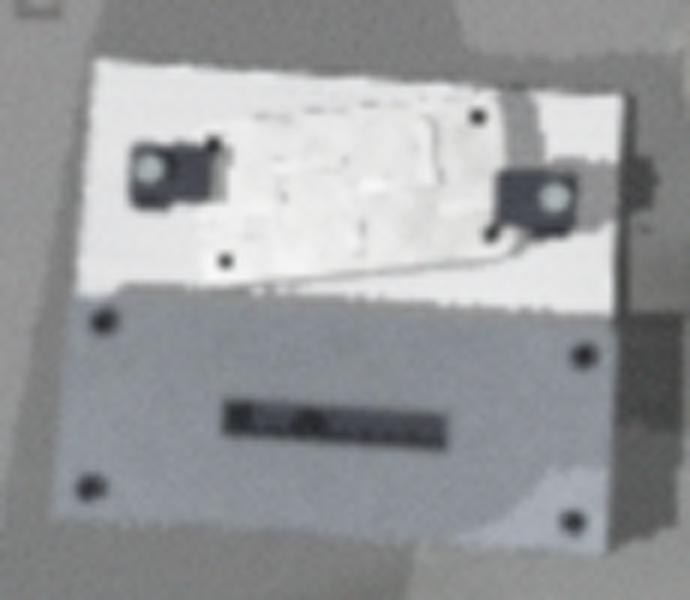

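View pics/sA.png

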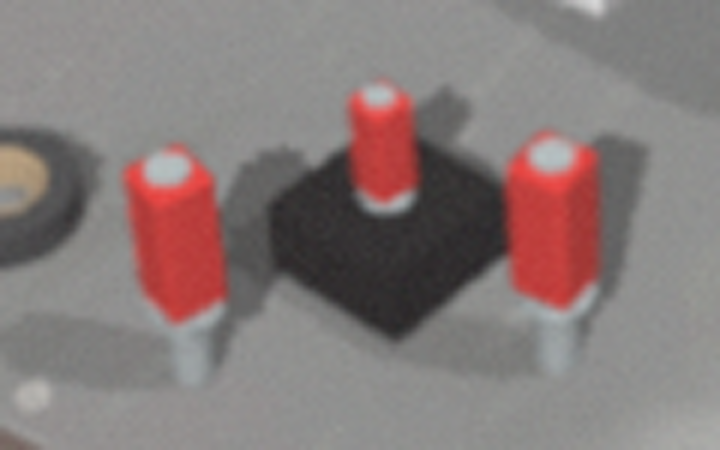

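```bash
python3 - <<'E'
from h import *
i=bot.camera_info('top')
def P(ox,oy,u,v,z): return pt(i,(u+.5)/6-.5+ox,(v+.5)/6-.5+oy,z)
def quad(name,ox,oy,c,z):
    q=np.array([P(ox,oy,u,v,z) for u,v in c]);print(name,q[:,:2].round(4).tolist(),'ctr',q.mean(0).round(4))
    for k in range(4):
        d=q[(k+1)%4]-q[k];print('  ',np.linalg.norm(d).round(4),np.degrees(np.arctan2(d[1],d[0])).round(1))
quad('block',100,190,[(357,118),(522,143),(500,293),(333,268)],.034)
print('pintop',P(100,190,382,196,.082))
quad('slot',230,135,[(222,398),(448,413),(446,450),(222,436)],.032)
quad('cover',230,135,[(78,295),(617,318),(608,550),(55,515)],.032)
for n,u,v in [('sp1',245,418),('sp2',310,424)]: print(n,P(230,135,u,v,.020))
for n,u,v in [('p1',147,120),('p2',328,415)]: print(n,P(100,190,u,v,.1))
# scene check of pin top
j=bot.camera_info('scene'); print('scene pintop',pt(j,(379+.5)/6-.5+170,(95.5)/6-.5+255,.082))
R=cv2.Rodrigues(np.array(bot.camera_info('wrist')['rvec']))[0]
from scipy.spatial.transform import Rotation as Ro
o=bot.get_obs();T=Ro.from_euler('xyz',o['tcp_rot']).as_matrix();print(T.round(3))
w=bot.camera_info('wrist');c=-R.T@w['tvec'];print('cam in tool',T.T@(c-o['ee_pos']),(R@T).round(3))
E
```

```text
block [[0.5132, 0.3511], [0.505, 0.2829], [0.4442, 0.2887], [0.4521, 0.3574]] ctr [0.4786 0.32   0.034 ]
   0.0687 -96.9
   0.0611 174.5
   0.0691 83.4
   0.0614 -5.8
pintop [0.47899552 0.3247524  0.082     ]
slot [[0.5411, 0.0895], [0.5375, -0.0025], [0.5224, -0.002], [0.5256, 0.089]] ctr [0.5317 0.0435 0.032 ]
   0.092 -92.2
   0.0151 178.1
   0.091 88.0
   0.0155 1.8
cover [[0.5818, 0.1496], [0.5785, -0.0709], [0.4835, -0.0684], [0.4917, 0.1554]] ctr [0.5339 0.0414 0.032 ]
   0.2204 -90.9
   0.095 178.5
   0.224 87.9
   0.0903 -3.7
sp1 [0.53454753 0.08019525 0.02      ]
sp2 [0.53280439 0.05343866 0.02      ]
p1 [0.50413043 0.4119761  0.1       ]
p2 [0.39531278 0.33538961 0.1       ]
scene pintop [0.48135646 0.32194973 0.082     ]
[[ 0.341 -0.     0.94 ]
 [-0.94   0.001  0.341]
 [-0.001 -1.     0.   ]]
cam in tool [-0.00084112 -0.14206204  0.0758808 ] [[ 1.     0.001  0.   ]
 [ 0.    -0.298 -0.955]
 [-0.001  0.955 -0.298]]
```

```bash
python3 -m pendant '[1,-0.97,0,0.82,0, 1,-0.97,0,0.82,0, 1,-0.97,0,0.82,0, 1,-0.97,0,0.82,0, 1,-0.97,0,0.82,0, 1,-0.97,0,0.82,0, 1,-0.97,0,0.82,0, 1,-0.97,0,0.82,0, 1,-0.97,0,0.82,0, 1,-0.97,0,0.82,0, 1,-0.97,0,0.82,0, 1,-0.97,0,0.82,0, 1,-0.97,0,0.82,0, 1,-0.97,0,0.82,0, 1,-0.97,0,0.82,0, 1,-0.97,0,0.82,0, 1,-0.97,0,0.82,0]'
```

```text
time_s: 2.28
ee_pos: [0.4885, 0.2915, 0.2314]
tcp_rot: [-1.572, 0.026, -1.175]
contact_force: [0.4, -0.8, 0.6]
finger_gap: 1.0
```

```bash
python3 -m pendant '[1,0,0,0,-0.36, 1,0,0,0,-0.36, 1,0,0,0,-0.36, 1,0,0,0,-0.36, 1,0,0,0,-0.36, 1,0,0,0,-0.36, 1,0,0,0,-0.36, 1,0,0,0,-0.36, 1,0,0,0,-0.36, 1,0,0,0,-0.36, 1,0,0,0,-0.36, 1,0,0,0,-0.36, 1,0,0,0,-0.36, 1,0,0,0,-0.36, 0.6,0,0,0,-0.36, 0.6,0,0,0,0]'
python3 - <<'E'
from h import *
o=bot.get_obs();print(o['joints'].round(3))
save('wrist','w1.png');save('top','t1.png')
E
```

```text
time_s: 4.28
ee_pos: [0.4883, 0.2896, 0.2314]
tcp_rot: [-1.559, -0.022, 1.521]
contact_force: [-0.2, -0.3, -0.2]
finger_gap: 0.614
[ 0.392  0.371 -0.038  1.163  0.025  0.442]
```

View pics/w1.png

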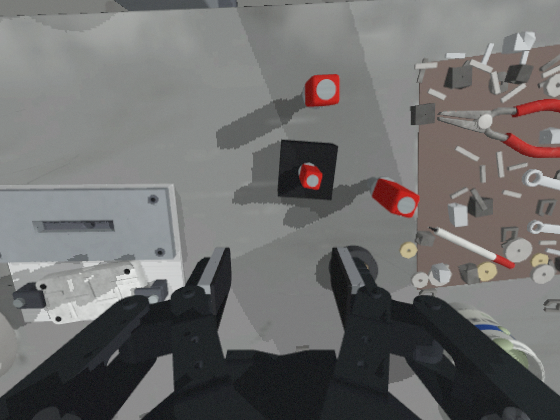

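```bash
python3 -m pendant '[0.6,0,0,0,0,0.6,0,0,0,0]'
python3 - <<'E'
from h import *
from scipy.spatial.transform import Rotation as Ro
o=bot.get_obs();print(o['joints'].round(4),o['ee_pos'],o['tcp_rot']);print(Ro.from_euler('xyz',o['tcp_rot']).as_matrix().round(4))
a=cv2.imread('pics/w1.png');cv2.imwrite('pics/w1A.png',cv2.resize(a[130:210,260:350],None,fx=7,fy=7,interpolation=2))
cv2.imwrite('pics/w1B.png',cv2.resize(a[180:290,0:190],None,fx=4,fy=4,interpolation=2))
E
```

```text
time_s: 4.62
ee_pos: [0.4884, 0.2897, 0.2317]
tcp_rot: [-1.56, -0.023, 1.521]
contact_force: [-0.5, -0.5, -0.5]
finger_gap: 0.601
[ 0.3921  0.3706 -0.0376  1.1629  0.0252  0.4419] [0.48840453 0.28970544 0.23167558] [-1.55971982 -0.02266997  1.52087937]
[[ 0.0499 -0.0099 -0.9987]
 [ 0.9985  0.0232  0.0496]
 [ 0.0227 -0.9997  0.0111]]
```

View pics/w1A.png

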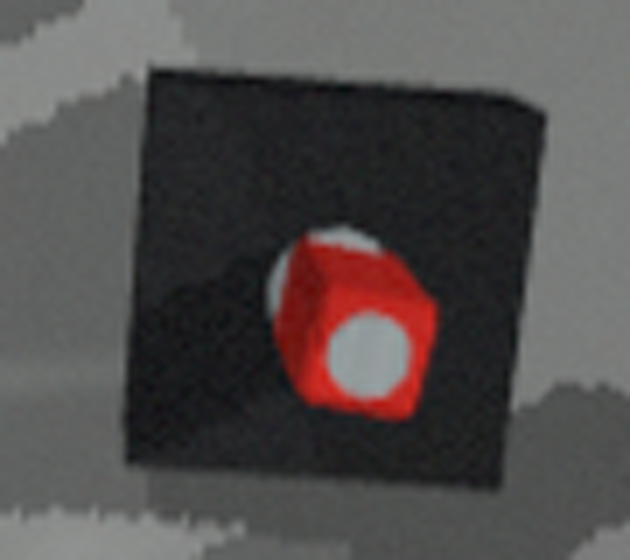

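View pics/w1B.png

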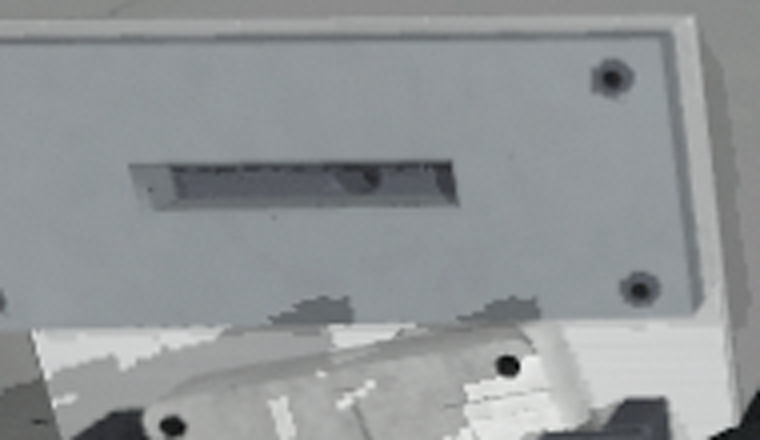

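```bash
cat > m.py <<'E'
from h import *
from scipy.optimize import least_squares
i=bot.camera_info('wrist')
def quad(name,c,z,info=i):
    q=np.array([pt(info,u,v,z) for u,v in c]);print(name,'ctr',q.mean(0).round(4),[(round(float(np.linalg.norm(q[(k+1)%4]-q[k])),4),round(float(np.degrees(np.arctan2(*(q[(k+1)%4]-q[k])[1::-1]))),1)) for k in range(4)])
def C(ox,oy,s,c): return [((u+.5)/s-.5+ox,(v+.5)/s-.5+oy) for u,v in c]
E
python3 - <<'E'
from m import *
quad('block',C(260,130,7,[(150,70),(545,95),(500,490),(127,465)]),.034)
quad('block2',C(260,130,7,[(150,70),(518,93),(500,490),(127,465)]),.034)
quad('handle',C(260,130,7,[(318,405),(412,420),(438,312),(340,290)]),.082)
print('disc',pt(i,*C(260,130,7,[(369,356)])[0],.082))
quad('slot',C(0,180,4,[(129,163),(452,160),(460,206),(153,210)]),.032)
for n,u in zip(('floorL','hole'),C(0,180,4,[(178,185),(358,178)])): print(n,pt(i,*u,.02))
print('screws',[pt(i,*u,.032).round(4) for u in C(0,180,4,[(612,77),(639,289)])])
t=bot.camera_info('top')
print('screws top',[pt(t,*u,.032).round(4) for u in C(230,135,6,[(90,487),(104,320),(572,520),(583,355)])])
# reproject pin model
p=cv2.imread('pics/w1.png');
E
```

```text
block ctr [0.4779 0.326  0.034 ] [(0.0638, 83.5), (0.0663, -6.3), (0.0637, -97.2), (0.0656, 173.8)]
block2 ctr [0.4778 0.3249 0.034 ] [(0.0594, 83.5), (0.0665, -2.5), (0.0637, -97.2), (0.0656, 173.8)]
handle ctr [0.4796 0.3274 0.082 ] [(0.0139, 77.6), (0.0161, 166.0), (0.0144, -105.8), (0.017, -12.1)]
disc [0.47934892 0.3262725  0.082     ]
slot ctr [0.5306 0.0463 0.032 ] [(0.0929, 87.2), (0.0148, -2.7), (0.0895, -92.7), (0.0154, -169.9)]
floorL [0.53256556 0.00154801 0.02      ]
hole [0.53353961 0.05566667 0.02      ]
screws [array([0.5025, 0.1435, 0.032 ]), array([0.5709, 0.1401, 0.032 ])]
screws top [array([0.5034, 0.1417, 0.032 ]), array([0.5718, 0.1386, 0.032 ]), array([ 0.4953, -0.0536,  0.032 ]), array([ 0.5629, -0.0571,  0.032 ])]
```

```bash
cat > mv.py <<'E'
import sys
from h import *
from scipy.spatial.transform import Rotation as Ro
def units(target,turn=0):
    o=bot.get_obs();T=Ro.from_euler('xyz',o['tcp_rot']).as_matrix()@Ro.from_rotvec([0,turn,0]).as_matrix()
    d=np.array(target)-o['ee_pos'];return (T.T@d)/.04,T
if __name__=='__main__':
    a=[float(x) for x in sys.argv[1:]]
    u,T=units(a[:3],a[3] if len(a)>3 else 0);print('units',u.round(3));print(T.round(3))
E
python3 mv.py .479 .326 .12 .15; python3 mv.py .479 .326 .045 .15
```

```text
units [0.784 2.814 0.37 ]
[[ 0.199 -0.01  -0.98 ]
 [ 0.98   0.023  0.198]
 [ 0.021 -1.     0.014]]
units [0.746 4.689 0.343]
[[ 0.199 -0.01  -0.98 ]
 [ 0.98   0.023  0.198]
 [ 0.021 -1.     0.014]]
```

```bash
python3 -m pendant '[0.6,0,0,0,0.3, 0.6,0.26,0.7,0.12,0, 0.6,0.26,0.7,0.12,0, 0.6,0.26,0.7,0.12,0, 0.6,0,0.7,0,0, 0.6,0,0,0,0]'
python3 - <<'E'
from h import *
save('wrist','w2.png')
E
```

```text
time_s: 5.38
ee_pos: [0.4779, 0.3251, 0.1189]
tcp_rot: [-1.553, -0.018, 1.372]
contact_force: [0.3, -0.4, -0.3]
finger_gap: 0.601
```

View pics/w2.png

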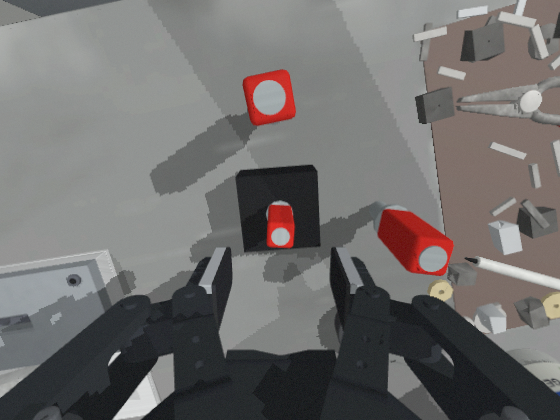

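```bash
python3 - <<'E'
from m import *
print(pt(i,281,238,.082)); quad('h',[(266.5,246),(293.5,247.5),(293,229),(267,229)],.082)
E
python3 mv.py .479 .326 .045
```

```text
[0.4821951  0.32662309 0.082     ]
h ctr [0.482 0.326 0.082] [(0.0179, 74.6), (0.0131, 170.7), (0.0169, -101.9), (0.012, -13.7)]
units [-0.024  1.884 -0.03 ]
[[ 0.198 -0.011 -0.98 ]
 [ 0.98   0.023  0.197]
 [ 0.02  -1.     0.016]]
```

```bash
python3 -m pendant '[0.6,0,0.5,-0.05,0, 0.6,0,0.5,0,0, 0.6,0,0.5,0,0, 0.6,0,0.35,0,0, 0.6,0,0,0,0]'
python3 - <<'E'
from h import *
save('wrist','w3.png');print(bot.get_obs()['contact_force'])
E
```

```text
time_s: 6.05
ee_pos: [0.4805, 0.3269, 0.0466]
tcp_rot: [-1.556, -0.02, 1.372]
contact_force: [-0.3, -0.1, 0.0]
finger_gap: 0.604
[-0.16422932  0.44883756 -0.41390174]
```

View pics/w3.png

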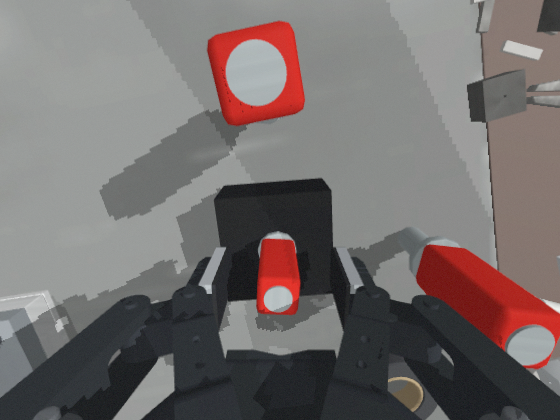

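The handle sits between the pads at about (278,290), well centred. Closing.

```bash
python3 -m pendant '[0,0,0,0,0, 0,0,0,0,0, 0,0,0,0,0, 0,0,0,0,0, 0,0,0,0,0]'
python3 - <<'E'
from h import *
o=bot.get_obs();print(o['contact_force'],o['ft_torque'],o['tcp_rot'])
E
```

```text
time_s: 6.72
ee_pos: [0.481, 0.3263, 0.0473]
tcp_rot: [-1.558, -0.02, 1.372]
contact_force: [-1.1, -5.5, 6.1]
finger_gap: 0.204
[-1.12299748 -5.45901602  6.14819528] [-1.29212767  0.09966764 -0.03885621] [-1.55773045 -0.01969293  1.37171756]
```

```bash
python3 -m pendant '[0,0,-0.2,0,0, 0,0,-0.2,0,0, 0,0,-0.2,0,0, 0,0,-0.2,0,0, 0,0,-0.5,0,0, 0,0,-0.7,0,0, 0,0,-0.2,0,0, 0,0,0,0,0]'
python3 - <<'E'
from h import *
o=bot.get_obs();print(o['contact_force'],o['ft_torque'],o['tcp_rot'],o['joints'].round(3))
save('wrist','w4.png')
save('scene','s4.png')
E
```

```text
time_s: 7.72
ee_pos: [0.4816, 0.3254, 0.1348]
tcp_rot: [-1.557, -0.022, 1.372]
contact_force: [-0.3, 1.0, -1.2]
finger_gap: 0.2
[-0.27924471  0.96451385 -1.24525552] [ 0.00054365 -0.0414891   0.01982588] [-1.55709149 -0.02177578  1.3723997 ] [ 0.454  0.461 -0.163  0.945  0.026  0.652]
```

View pics/w4.png

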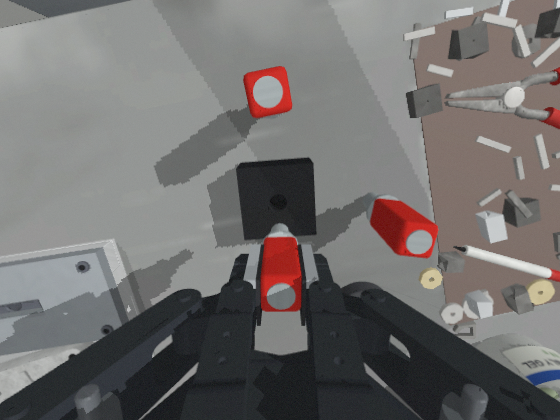

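View pics/s4.png

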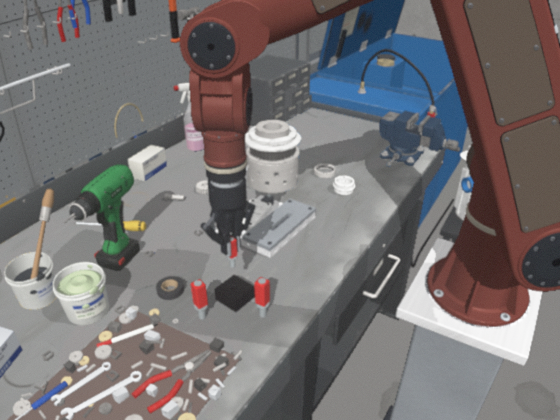

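```bash
python3 mv.py .5313 .028 .12 -.155
```

```text
units [-7.367  0.158 -1.583]
[[ 0.043 -0.011 -0.999]
 [ 0.999  0.023  0.043]
 [ 0.022 -1.     0.012]]
```

```bash
python3 -m pendant '[0,0,0,0,-0.31, 0,-0.74,0.016,-0.16,0, 0,-0.74,0.016,-0.16,0, 0,-0.74,0.016,-0.16,0, 0,-0.74,0.016,-0.16,0, 0,-0.74,0.016,-0.16,0, 0,-0.74,0.016,-0.16,0, 0,-0.74,0.016,-0.16,0, 0,-0.74,0.016,-0.16,0, 0,-0.74,0.016,-0.16,0, 0,-0.74,0.016,-0.16,0, 0,0,0,0,0, 0,0,0,0,0]'
python3 - <<'E'
from h import *
o=bot.get_obs();print(o['contact_force'],o['ee_pos'],o['tcp_rot'],o['joints'].round(3))
save('wrist','w5.png')
E
```

```text
time_s: 9.45
ee_pos: [0.5318, 0.0271, 0.12]
tcp_rot: [-1.558, -0.023, 1.527]
contact_force: [0.5, -0.3, -0.8]
finger_gap: 0.201
[ 0.51074361 -0.2622252  -0.77598492] [0.53180835 0.02714463 0.12004727] [-1.5584864  -0.02325633  1.52691023] [-0.1    0.402 -0.301  0.881  0.023 -0.057]
```

View pics/w5.png

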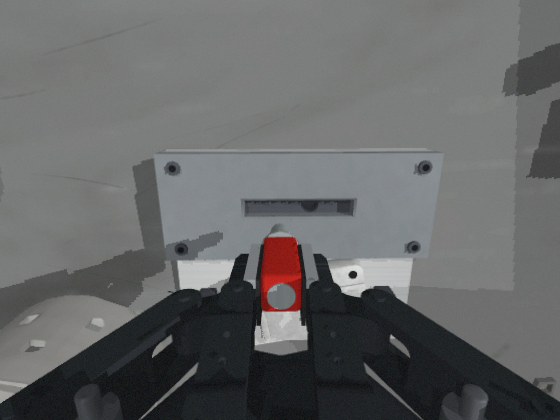

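```bash
python3 - <<'E'
from m import *
a=cv2.imread('pics/w5.png');cv2.imwrite('pics/w5A.png',cv2.resize(a[185:250,225:375],None,fx=5,fy=5,interpolation=2))
quad('screws',[(172,169),(424,168),(413.5,246.5),(181,249)],.032)
E
```

```text
screws ctr [0.5325 0.045  0.032 ] [(0.1969, 87.5), (0.0674, -2.2), (0.1967, -92.4), (0.0677, 178.0)]
```

View pics/w5A.png

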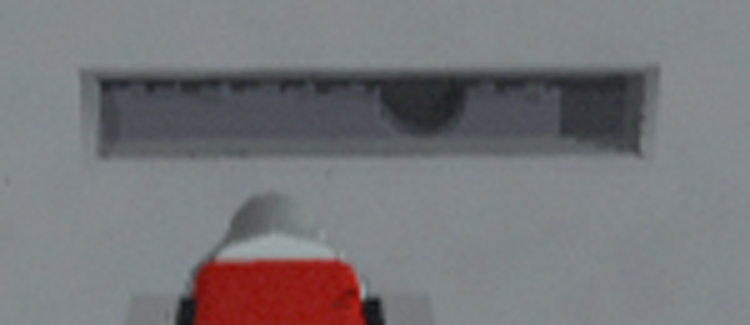

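```bash
cat > tip.py <<'E'
from m import *
from scipy.spatial.transform import Rotation as Ro
def tipproj(tz=0,tx=0,L=.0383):
    o=bot.get_obs();T=Ro.from_euler('xyz',o['tcp_rot']).as_matrix()
    out=[]
    for r,l in ((.0045,L),(.006,L-.0015)):
        pts=np.array([proj(i,o['ee_pos']+T@np.array([tx+r*np.cos(a),l,tz+r*np.sin(a)])) for a in np.linspace(0,6.28,40)])
        out.append((pts[:,0].min().round(1),pts[:,0].max().round(1),pts[:,1].min().round(1)))
    return out,o['ee_pos']+T@np.array([tx,L,tz])
E
python3 - <<'E'
from tip import *
quad('slotmouth',C(225,185,5,[(80,68),(658,66),(642,157),(98,157)]),.032)
print('hole',[pt(i,*u,.02).round(4) for u in C(225,185,5,[(380,100),(466,100),(423,135)])])
print('slot edges bottom',[pt(i,*u,.032).round(4) for u in C(225,185,5,[(270,157),(270,68),(500,157),(500,67)])])
print('obs shank L,R,top',C(225,185,5,[(233,210),(308,210),(270,192)]))
for tz in (-.002,0,.002): print(tz,tipproj(tz))
E
```

```text
slotmouth ctr [0.5303 0.0452 0.032 ] [(0.0932, 87.4), (0.0156, -8.0), (0.0894, -92.9), (0.0153, -173.6)]
hole [array([0.532 , 0.0477, 0.02  ]), array([0.5327, 0.0624, 0.02  ]), array([0.5387, 0.055 , 0.02  ])]
slot edges bottom [array([0.5372, 0.0285, 0.032 ]), array([0.522 , 0.0291, 0.032 ]), array([0.5391, 0.0662, 0.032 ]), array([0.5237, 0.0662, 0.032 ])]
obs shank L,R,top [(271.2, 226.6), (286.2, 226.6), (278.6, 223.0)]
-0.002 ([(np.float64(272.4), np.float64(286.2), np.float64(229.2)), (np.float64(270.1), np.float64(288.5), np.float64(228.0))], array([0.53346974, 0.02822444, 0.08192705]))
0 ([(np.float64(272.4), np.float64(286.2), np.float64(226.4)), (np.float64(270.1), np.float64(288.5), np.float64(225.1))], array([0.53147173, 0.02831032, 0.08195099]))
0.002 ([(np.float64(272.4), np.float64(286.2), np.float64(223.5)), (np.float64(270.0), np.float64(288.6), np.float64(222.2))], array([0.52947372, 0.0283962 , 0.08197494]))
```

```bash
python3 -m pendant '[0,0,0.35,0,0, 0,0,0.35,0,0, 0,0,0.3,0,0, 0,0,0,0,0, 0,0,0,0,0]'
python3 - <<'E'
from tip import *
o=bot.get_obs();print(o['contact_force'],o['ee_pos'])
a=save('wrist','w6.png')[:,:,::-1];cv2.imwrite('pics/w6A.png',cv2.resize(a[170:270,210:370],None,fx=5,fy=5,interpolation=2))
for tz in (-.002,0,.002): print(tz,tipproj(tz))
E
```

```text
time_s: 10.12
ee_pos: [0.5322, 0.0277, 0.0808]
tcp_rot: [-1.56, -0.023, 1.527]
contact_force: [0.6, -0.2, -0.8]
finger_gap: 0.208
[ 0.57787153 -0.2222102  -0.79870601] [0.53216628 0.02768085 0.08082026]
-0.002 ([(np.float64(272.5), np.float64(286.2), np.float64(229.6)), (np.float64(270.1), np.float64(288.5), np.float64(228.3))], array([0.5339413 , 0.02844277, 0.04271279]))
0 ([(np.float64(272.4), np.float64(286.2), np.float64(226.7)), (np.float64(270.1), np.float64(288.6), np.float64(225.4))], array([0.53194329, 0.02852939, 0.04273361]))
0.002 ([(np.float64(272.4), np.float64(286.2), np.float64(223.8)), (np.float64(270.0), np.float64(288.6), np.float64(222.5))], array([0.52994527, 0.02861601, 0.04275442]))
```

View pics/w6A.png

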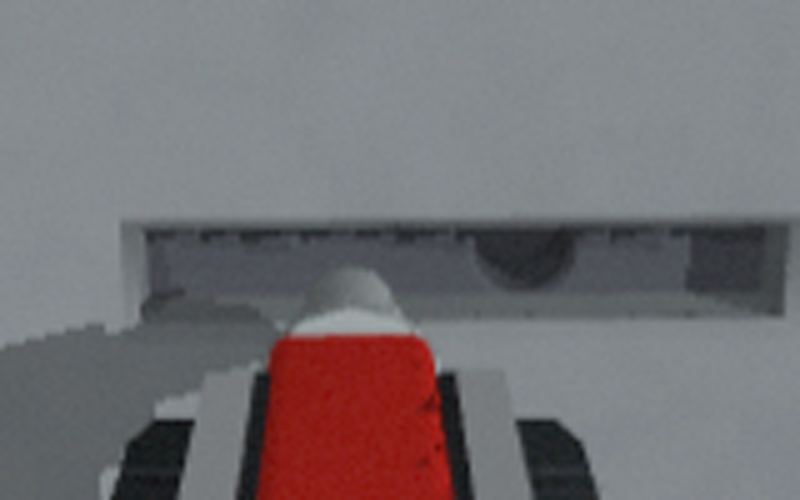

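```bash
python3 - <<'E'
from tip import *
print('edges',[pt(i,*u,.032).round(4) for u in C(210,170,5,[(300,219),(300,322),(600,219),(600,318),(120,220),(790,219)])])
print('hole',[pt(i,*u,.02).round(4) for u in C(210,170,5,[(473,240),(580,240),(526,290)])])
print('floor end',[pt(i,*u,.02).round(4) for u in C(210,170,5,[(165,260),(148,240)])])
E
```

```text
edges [array([0.522 , 0.0226, 0.032 ]), array([0.537 , 0.0217, 0.032 ]), array([0.5241, 0.0633, 0.032 ]), array([0.5386, 0.0634, 0.032 ]), array([ 0.5209, -0.0017,  0.032 ]), array([0.5254, 0.0893, 0.032 ])]
hole [array([0.5305, 0.0471, 0.02  ]), array([0.5313, 0.0626, 0.02  ]), array([0.5387, 0.0547, 0.02  ])]
floor end [array([0.5313, 0.0023, 0.02  ]), array([5.281e-01, 1.000e-04, 2.000e-02])]
```

```bash
python3 -m pendant '[0,0,0.06,-0.02,0, 0,0,0.06,0,0, 0,0,0.06,0,0, 0,0,0.06,0,0, 0,0,0,0,0]'
```

```text
time_s: 10.8
ee_pos: [0.5325, 0.0278, 0.0709]
tcp_rot: [-1.559, -0.023, 1.527]
contact_force: [-0.4, -0.2, -1.0]
finger_gap: 0.2
```

```bash
python3 -m pendant '[0,0,0.05,0,0, 0,0,0,0,0]'
```

```text
time_s: 11.05
ee_pos: [0.5326, 0.0279, 0.069]
tcp_rot: [-1.56, -0.023, 1.527]
contact_force: [0.3, 0.2, -0.7]
finger_gap: 0.2
```

```bash
python3 -m pendant '[0,0,0.05,0,0, 0,0,0,0,0]'
```

```text
time_s: 11.3
ee_pos: [0.5326, 0.0279, 0.067]
tcp_rot: [-1.56, -0.023, 1.527]
contact_force: [0.2, -0.4, 0.2]
finger_gap: 0.199
```

```bash
python3 -m pendant '[0,0,0.05,0,0, 0,0,0.05,0,0, 0,0,0,0,0]'
```

```text
time_s: 11.68
ee_pos: [0.5325, 0.0281, 0.0629]
tcp_rot: [-1.559, -0.023, 1.527]
contact_force: [-0.3, 0.0, -0.5]
finger_gap: 0.199
```

```bash
python3 -m pendant '[0,0,0.05,0,0, 0,0,0.02,0,0, 0,0,0,0,0]'; python3 -c "
from h import *
o=bot.get_obs();print(o['contact_force'],o['ft_torque'],o['ee_pos'])"
```

```text
time_s: 12.05
ee_pos: [0.5326, 0.0281, 0.0603]
tcp_rot: [-1.56, -0.023, 1.527]
contact_force: [-0.1, -0.2, -1.5]
finger_gap: 0.204
[-0.06855512 -0.16482346 -1.46367214] [-0.07881375 -0.00662765  0.04003614] [0.53256806 0.02810705 0.06026131]
```

Tip is about 2 mm above the floor, free in the slot. I'll go down in small steps until it touches.

```bash
python3 -m pendant '[0,0,0.02,0,0, 0,0,0.015,0,0, 0,0,0,0,0]'
```

```text
time_s: 12.42
ee_pos: [0.5326, 0.0281, 0.0589]
tcp_rot: [-1.56, -0.023, 1.527]
contact_force: [0.5, 0.9, -1.2]
finger_gap: 0.2
```

```bash
python3 -m pendant '[0,0,0.015,0,0, 0,0,0,0,0]'
```

```text
time_s: 12.68
ee_pos: [0.5326, 0.0281, 0.0583]
tcp_rot: [-1.56, -0.023, 1.527]
contact_force: [0.1, 0.3, -1.1]
finger_gap: 0.2
```

```bash
python3 -m pendant '[0,0,0.01,0,0, 0,0,0,0,0]'
```

```text
time_s: 12.92
ee_pos: [0.5326, 0.0281, 0.0582]
tcp_rot: [-1.56, -0.023, 1.527]
contact_force: [-0.9, 0.9, 3.7]
finger_gap: 0.206
```

```bash
python3 -m pendant '[0,0.06,0.0014,0,0, 0,0.06,0.0014,0,0, 0,0.06,0.0014,0,0]'; python3 -c "
from h import *
o=bot.get_obs();print(o['contact_force'],o['ft_torque'],o['ee_pos'])"
```

```text
time_s: 13.3
ee_pos: [0.5333, 0.0352, 0.0582]
tcp_rot: [-1.561, -0.022, 1.527]
contact_force: [-0.3, -3.4, 5.4]
finger_gap: 0.202
[-0.3487568  -3.38465608  5.39509294] [-0.76904904  0.07505856  0.01312516] [0.53331113 0.03524192 0.0581812 ]
```

```bash
python3 -m pendant '[0,0.06,0.001,0,0, 0,0.06,0.001,0,0, 0,0.06,0.001,0,0]'
```

```text
time_s: 13.68
ee_pos: [0.5336, 0.0425, 0.0582]
tcp_rot: [-1.561, -0.022, 1.527]
contact_force: [-0.2, -3.1, 4.7]
finger_gap: 0.202
```

```bash
python3 -m pendant '[0,0.06,0.001,0,0, 0,0.06,0.001,0,0]'
```

```text
time_s: 13.92
ee_pos: [0.5337, 0.0474, 0.0581]
tcp_rot: [-1.56, -0.022, 1.527]
contact_force: [-0.1, -2.5, 5.3]
finger_gap: 0.201
```

```bash
python3 -m pendant '[0,0.05,0.001,0,0, 0,0,0,0,0]'
```

```text
time_s: 14.18
ee_pos: [0.5335, 0.0499, 0.0579]
tcp_rot: [-1.56, -0.024, 1.528]
contact_force: [0.5, 0.0, 2.6]
finger_gap: 0.201
```

```bash
python3 -m pendant '[0,0.03,0.01,0,0, 0,0,0,0,0]'
```

```text
time_s: 14.42
ee_pos: [0.5333, 0.051, 0.0573]
tcp_rot: [-1.559, -0.024, 1.527]
contact_force: [1.0, 1.2, 0.6]
finger_gap: 0.202
```

```bash
python3 -m pendant '[0,0.03,0.003,0,0, 0,0,0,0,0]'
```

```text
time_s: 14.68
ee_pos: [0.5332, 0.0519, 0.0572]
tcp_rot: [-1.559, -0.023, 1.527]
contact_force: [0.0, 0.8, -1.2]
finger_gap: 0.201
```

```bash
python3 -m pendant '[0,0.03,0.003,0,0, 0,0,0,0,0]'
```

```text
time_s: 14.92
ee_pos: [0.5335, 0.053, 0.0574]
tcp_rot: [-1.56, -0.023, 1.527]
contact_force: [-0.9, -0.6, -0.6]
finger_gap: 0.2
```

```bash
python3 -m pendant '[0,0.01,0.02,0,0, 0,0,0,0,0]'; python3 -c "
from h import *
o=bot.get_obs();print(o['contact_force'],o['ft_torque'],o['ee_pos'])"
```

```text
time_s: 15.18
ee_pos: [0.5336, 0.0534, 0.0566]
tcp_rot: [-1.56, -0.023, 1.527]
contact_force: [0.9, 0.6, -1.2]
finger_gap: 0.198
[ 0.90332595  0.57560784 -1.19494323] [-0.05759707  0.00670627  0.01408536] [0.53360708 0.05339052 0.05659266]
```

```bash
python3 -m pendant '[0,0,0.02,0,0, 0,0,0,0,0]'
```

```text
time_s: 15.42
ee_pos: [0.5336, 0.0534, 0.0558]
tcp_rot: [-1.56, -0.023, 1.527]
contact_force: [-0.0, -0.2, -1.3]
finger_gap: 0.201
```

Dropped in with no resistance. Pushing home gently.

```bash
python3 -m pendant '[0,0,0.03,0,0, 0,0,0.03,0,0, 0,0,0,0,0]'; python3 -c "
from h import *
o=bot.get_obs();print(o['contact_force'],o['ft_torque'],o['ee_pos'])"
```

```text
time_s: 15.8
ee_pos: [0.5336, 0.0534, 0.0533]
tcp_rot: [-1.56, -0.023, 1.527]
contact_force: [-0.3, 0.5, -1.7]
finger_gap: 0.196
[-0.25462057  0.48333463 -1.73112363] [ 0.02231738  0.00656118 -0.00488819] [0.53355878 0.05343552 0.05334166]
```

```bash
python3 -m pendant '[0,0,0.03,0,0, 0,0,0.03,0,0, 0,0,0,0,0]'; python3 -c "
from h import *
o=bot.get_obs();print(o['contact_force'],o['ft_torque'],o['ee_pos'])"
```

```text
time_s: 16.18
ee_pos: [0.5335, 0.0535, 0.0509]
tcp_rot: [-1.56, -0.023, 1.527]
contact_force: [-0.4, 0.2, -0.9]
finger_gap: 0.2
[-0.39439124  0.23163735 -0.92017088] [-0.03290178 -0.08121618  0.04670132] [0.53349306 0.05350855 0.05093259]
```

```bash
python3 -m pendant '[0,0,0.03,0,0, 0,0,0.03,0,0, 0,0,0,0,0]'; python3 -c "
from h import *
o=bot.get_obs();print(o['contact_force'],o['ft_torque'],o['ee_pos'])"
```

```text
time_s: 16.55
ee_pos: [0.5335, 0.0536, 0.0485]
tcp_rot: [-1.56, -0.023, 1.527]
contact_force: [-0.8, -0.1, -1.1]
finger_gap: 0.203
[-0.76093664 -0.09656385 -1.08977921] [-0.03389845 -0.00486003  0.01903309] [0.53348058 0.05356297 0.04852686]
```

```bash
python3 -m pendant '[0,0,0.03,0,0, 0,0,0.025,0,0, 0,0,0,0,0]'
```

```text
time_s: 16.92
ee_pos: [0.5335, 0.0536, 0.0463]
tcp_rot: [-1.56, -0.023, 1.527]
contact_force: [-0.1, -0.4, -0.2]
finger_gap: 0.202
```

```bash
python3 -m pendant '[0,0,0.015,0,0, 0,0,0,0,0]'
```

```text
time_s: 17.18
ee_pos: [0.5335, 0.0536, 0.0458]
tcp_rot: [-1.56, -0.023, 1.527]
contact_force: [0.2, 0.2, -1.4]
finger_gap: 0.201
```

```bash
python3 -m pendant '[0,0,0.01,0,0, 0,0,0,0,0]'
```

```text
time_s: 17.42
ee_pos: [0.5335, 0.0536, 0.0454]
tcp_rot: [-1.56, -0.023, 1.527]
contact_force: [-0.5, 0.5, -1.2]
finger_gap: 0.196
```

```bash
python3 -m pendant '[0,0,0.01,0,0, 0,0,0,0,0]'
```

```text
time_s: 17.68
ee_pos: [0.5336, 0.0536, 0.0453]
tcp_rot: [-1.56, -0.023, 1.527]
contact_force: [-0.7, -1.0, 2.7]
finger_gap: 0.204
```

```bash
python3 -m pendant '[0,0,0.01,0,0, 0,0,0,0,0]'; python3 -c "
from h import *
o=bot.get_obs();print(o['contact_force'],o['ft_torque'],o['ee_pos'])"
```

```text
time_s: 17.92
ee_pos: [0.5337, 0.0536, 0.0452]
tcp_rot: [-1.56, -0.023, 1.527]
contact_force: [-2.4, 0.2, 7.8]
finger_gap: 0.202
[-2.43804582  0.21438735  7.75576911] [-5.02301988e-02  6.27672912e-01  2.68706688e-04] [0.53366662 0.05362158 0.04519324]
```

```bash
python3 -m pendant '[0.5,0,0,0,0, 0.5,0,0,0,0, 0.5,0,0,0,0, 0.5,0,0,0,0]'
python3 - <<'E'
from h import *
print(bot.get_obs()['contact_force']); save('wrist','w7.png')
E
```

```text
time_s: 18.42
ee_pos: [0.5335, 0.0537, 0.0446]
tcp_rot: [-1.56, -0.023, 1.527]
contact_force: [0.2, 0.6, 0.5]
finger_gap: 0.503
[0.22694956 0.55620405 0.4602451 ]
```

View pics/w7.png

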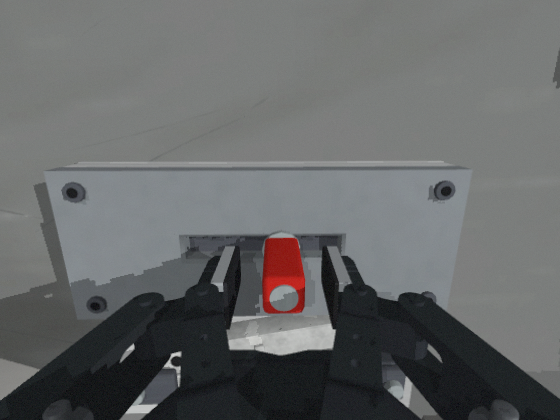

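Fingers are clear either side of the handle (263–304). Withdrawing straight up.

```bash
python3 -m pendant '[0.5,0,-0.3,0,0, 0.5,0,-0.5,0,0, 0.5,0,-0.8,0,0, 0.5,0,-0.8,0,0, 0.5,0,-0.8,0,0, 0.5,0,0,0,0]'
python3 - <<'E'
from h import *
save('wrist','w8.png');a=save('scene','s8.png')[:,:,::-1];cv2.imwrite('pics/s8A.png',cv2.resize(a[170:270,200:330],None,fx=6,fy=6,interpolation=2))
print(bot.get_obs()['contact_force'])
E
```

```text
time_s: 19.23
ee_pos: [0.5366, 0.0505, 0.1758]
tcp_rot: [-1.565, -0.023, 1.527]
contact_force: [-0.1, -0.4, -0.1]
finger_gap: 0.503
[ 0.5166478   0.24955565 -0.07855522]
```

View pics/w8.png

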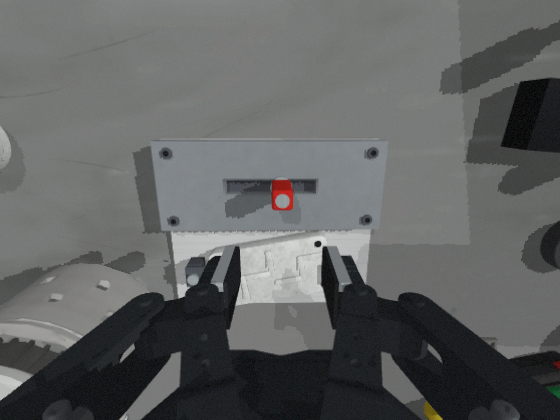

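View pics/s8A.png

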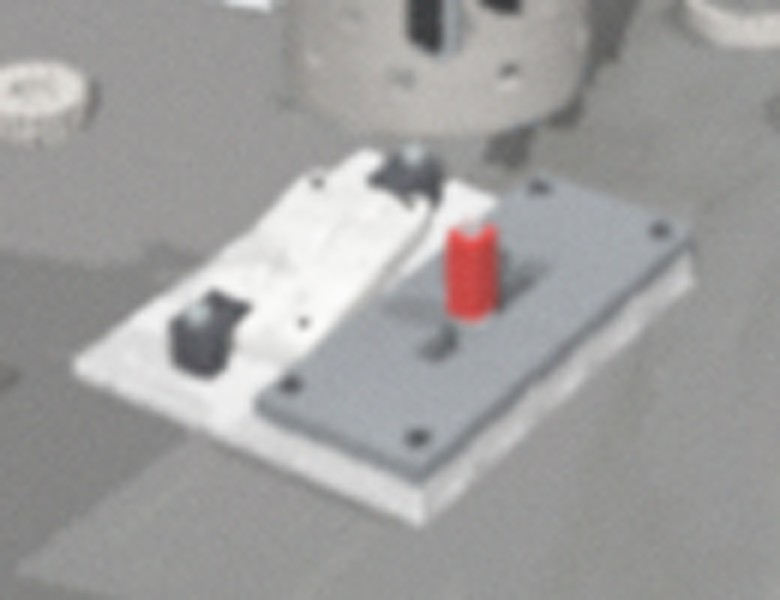

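```bash
python3 - <<'E'
from m import *
s=bot.camera_info('scene')
print('wrist',pt(i,283,201,.08),'scene',pt(s,*C(200,170,6,[(472,229)])[0],.08))
P0=np.array([.532,.0548,0])
for z in (.036,.08): print(z,'wrist',proj(i,P0+[0,0,z]),'scene',proj(s,P0+[0,0,z]),'crop',(proj(s,P0+[0,0,z])-[200,170]+.5)*6)
E
```

```text
wrist [0.52914751 0.05587044 0.08      ] scene [0.53250036 0.05104672 0.08      ]
0.036 wrist [280.60829353 191.12605199] scene [277.6931227  222.15839615] crop [469.1587362  315.95037689]
0.08 wrist [281.84889765 204.36977909] scene [277.65816058 208.45881755] crop [468.94896349 233.7529053 ]
```

```bash
python3 -c "
from h import *
bot.finish_job()"
```

```text
the job is handed in; nothing more can be done
```

The locating pin is locked into the fixture and the job is handed in, at about 19 s of the 67 s allowed.

**What I did**
- **Pick-up:** I drew the small red pin out of the black block. The two larger pins nearby were left alone.
- **Slot:** The tip went into the slot about 16 mm to the −y side of its middle. It touched the floor at about 4 N.
- **Search:** I slid it toward +y. The reported upward force stayed between 4.7 and 5.4 N until support vanished roughly 10 mm past the slot's middle, where the pictures had also shown a dark spot.
- **Push home:** It went down 13 mm below the floor-contact height, just as the given sizes predict, with a final contact force of about 8 N. Then I let go and backed straight up.

**Last checks**
- **Pin:** In the last scene and wrist pictures the pin looks upright, with its collar on the cover. The gripper is clear and the contact force reads about zero.
- **Bystanders:** I never went near the drum cup, bearing race or tape roll, but I did not re-measure them at the end.

**What disagreed**
- **Tool tilt:** The tool picked up a tilt of about 1.4° during the first fast move and kept it throughout. I left it, as the hole's clearance allows more than that.
- **Camera agreement:** The scene and wrist cameras put the pin's top about 3 mm apart in x and 5 mm apart in y. The scene camera had differed from the others in y, by a few mm, in an earlier measurement too.

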